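Run a portion of red foil chocolates into a gift box

ROBOT

A 6-joint arm with a two-finger parallel gripper is mounted at the origin on a cart in front of the work surface, level with it; the furniture and walls round the work are solid. World frame = base frame: x ahead of the robot, y to its left, z up, the work surface at z = 0. Lengths are in m, angles in rad, forces in N, time in s.
With the tool pointing down it reaches from about 0.25 to 0.85 m from the base axis. Payload 12.5 kg.
Tool frame: the origin (TCP) lies at the very end of the fingers, on their centre line; the grasp point (between the pads) lies 19 mm behind it (bot.hold_point_z is the distance from the TCP to the grasp point, in m); z points along the fingers, y is the line along which they close (so a half turn about z gives the same grasp; the last joint's range is limited). The gripper opens to 93 mm and grips with 3 to 60 N. Pads are 15 mm wide; open, the fingers measure 128 mm over their backs; the gripper's body (75 mm by 188 mm) begins 65 mm behind the grasp point.
Start: joints at [-1.256, 0.351, 1.652, -0, 1.139, -0.085], TCP at [0.214, -0.507, 0.219] pointing down, gripper open.
Joint ranges: [-2.75, 2.75], [-0.79, 2.1], [0.01, 2.65], [-1.57, 4.71], [0.07, 3.14], [-2.87, 2.87]. Speed limits (rad/s): [2.22, 2.22, 2.79, 3.14, 3.14, 3.14].

INTERFACE

Orientations are given as a unit quaternion [w, x, y, z].
In Python, from plant import bot gives the robot as it stands. The module is installed in compiled form; this text tells all that it offers.
- The arm moves only by the tool jog_arm, never from a script. Its argument "increments" is a list of rows, each a list of 7 numbers: the turn, a rotation vector about the world's x, y, z in units of pi/4 rad (1.0 is pi/4 rad), then the shift along the world's x, y, z in units of 200 mm (1.0 is 200 mm), then the gripper's target within -1 to 1 (fully open at 1, half-way at 0, shut at -1). In form: [[rx, ry, rz, x, y, z, hand], ...]. A call has exactly 8 rows; each row is the pose to reach, as a shift and turn from the pose commanded when the call began; what a row does not reach only later rows make up. A row lasts 1/10 s, in which the tool goes at most 50 mm and 8.59 degrees, less where a joint would pass 70% of its speed; a pose out of reach is approached as far as the arm can. A call with a number of a shift or a turn outside -1 to 1 is refused whole. A call with a gripper value outside its range is refused whole. The fingers move at their own pace and stop on an object; "force" is the grip in N (left out, the last holds). Time passes only in rows, so rows that repeat a pose let the fingers close, or fill a call up. It gives the time, the measured TCP pose, the force, the opening and the grip force at its end, in the units of the state.
- bot.sense(): the state, without advancing time (a new reading comes with each control period).
- bot.read_camera(name): name is "side" or "top"; returns a dict with "image" (420x560x3 uint8, red, green, blue), "K" (3x3 intrinsics, pixels), "rvec" (rotation vector, rad) and "tvec" (3), from world to camera coordinates, as OpenCV has them. Camera axes: x right, y down, z forward; pixel columns grow to the right and rows downward; lengths in m; the calibration is good to about 2 mm. A picture is of the moment at which its call begins. There is no depth.
- bot.sign_off(): hands the job in; it is judged then, once.
Trained networks look in the newest picture that a camera, given by its name, has taken for a name from the list of things; names that differ only in an ending like _2 or _b are one class to them, and where a whole thing is asked for, a point or a joint stands for the part that bears it (a point fixed in the world has none). Each returns a list of dicts, best first, with "conf" (0 to 1); they miss things now and then, are a little off and sometimes report something else, mostly with a low value. They report only what shows in the picture. A call takes as long as a camera call.
- bot.find_in(thing, camera): "position" ([column, row] in pixels, amid what is visible of it).
- bot.pinpoint(thing, camera): "position" ([column, row] in pixels: a listed point, or the origin of a listed thing).
The state is a dict: "clock": time; "joints": joint angles; "qd": joint speeds; "tau": joint torques, N m; "position": TCP position; "orientation": TCP orientation; "contact_force": force on the tool from outside, world axes, zero at the start; "moment": the same for the moment, N m; "opening": finger opening in m; "gripper_force": force on a finger pad.
Only numpy, scipy, OpenCV 4.12 (cv2) and the standard library are available. Lean on these libraries where they do the work, as an engineer would, in place of code of your own. Each camera call takes 0.05 s, during which the arm holds its last target. There are 200 camera calls.

TASK

Serve the red foil chocolates: stand the open plum gift box in the brass-cornered nest under the dispenser's chute, then push the gate to the left by its black knob until it clicks into its first catch, and let go of it so that it stands open by itself while the red chocolates run into the box. When all four are in the box, slide the gate fully shut again and leave the box standing in the nest. Do not force the gate past that catch: no gold chocolate may come out; and leave the other things on the table where they are.

Things in the scene. Friction and masses are not known exactly. Their poses are not given: they have to be found in the camera images.
- dispenser: table-top sweet dispenser, fixed: light wooden deck 8 mm thick carrying a clear hopper with wooden lid and, in front, a steel chute. Origin on the table under the hopper's middle; x points from the chute to its back (away from the robot), y to the left, z up. The deck reaches from x = -0.198 to 0.048, y = +-0.048, behind x = -0.056 y = +-0.075
- hopper (a point): middle of the hopper's floor, 146 mm above the table, same axes as the dispenser. The hopper is 70 mm (x) by 98 mm (y), its brass lid ball tops out 0.26 m above the table. Two compartments over one gate: 4 red chocolates on the right (y = -0.024, red dot below), 4 gold ones on the left (y = +0.024, gold dot)
- nest (a point): centre of the gift box's nest, on the dispenser's deck (8 mm above the table) in front of the chute; same axes as the dispenser. Four brass corner brackets 9 mm high leave a place 122 mm (x) by 74 mm (y), open for 70 mm in the middle of the long sides. The chute's lip, 66 mm above the table (cheeks to 100 mm), is 68 mm behind it
- gift_box: plum-coloured open gift box with a gold stripe, loose, 112 mm (its x) by 64 mm (its y), 46 mm high, walls and floor 3 mm, about 70 g. Origin at the centre of its underside, z up. Take it across its 64 mm width. In the nest its x lies along the dispenser's x, either way round
- gate (a joint): travel of the steel gate along the dispenser's +y (left), m: 0 = fully shut, 0.095 = end. A light spring (2 to 3 N) shuts it unless the catch holds it. Its first catch is between 0.036 and 0.058: set inside the dispenser, different each time, not to be seen from outside. There the red compartment is fully open, the gold one shut; past 0.07 the gold ones fall
- gate_knob (a point): round upright black knob, 22 mm across, gripped 14 to 50 mm above this point (foot of its axis, 148 mm above the table, 185 mm right of the dispenser's middle when shut). Push felt: 8 N to start from shut, then 3 N; a low bump (8 N) 7 mm before the catch; it snaps in and stands firm, giving way only at 17 N or more. About 10 N pull it back out
- catch (a joint): height of the sprung catch that rides on the gate inside the rear guide, m: 0 = dropped into a notch (home notch of the shut gate, or first catch), about 0.003 = riding on the gate between them, up to 0.005 on the bump before the first catch; if the gate is forced past that catch it rises to 0.007. Its small red cap, behind and to the right of the hopper, rises and falls with it
- red_1: red foil ball chocolate, 25 mm, at the start in the hopper's right compartment; origin at its centre
- red_2: red foil ball chocolate, 25 mm, at the start in the hopper's right compartment; origin at its centre
- red_3: red foil ball chocolate, 25 mm, at the start in the hopper's right compartment; origin at its centre
- red_4: red foil ball chocolate, 25 mm, at the start in the hopper's right compartment; origin at its centre
- gold_1: golden yellow foil ball chocolate, 25 mm, in the hopper's left compartment; origin at its centre
- gold_2: golden yellow foil ball chocolate, 25 mm, in the hopper's left compartment; origin at its centre
- gold_3: golden yellow foil ball chocolate, 25 mm, in the hopper's left compartment; origin at its centre
- gold_4: golden yellow foil ball chocolate, 25 mm, in the hopper's left compartment; origin at its centre
- cocoa_tin_red: round cocoa tin with a red body, 64 mm across, 64 mm high, bystander; origin under its centre
- sweet_pack: flat yellow pack of wafers, 46 x 96 x 22 mm, bystander; origin under its centre
- ribbon_spool: spool of red ribbon, 53 mm across, 22 mm high, bystander; origin under its centre

How it is judged:
By the outcome, as a careful person would: the job done as asked, in the order asked, and still so for the second after the job is handed in, with the robot touching nothing.
It also fails if it takes over 72 s, if anything falls off the work surface, if the arm or the gripper's body presses on something with over 40 N, if the wrist force passes 120 N, or if a joint passes its speed limit or range.

## Working session

There is one attempt and no reset: what is moved stays moved. The work goes in short steps, Python scripts to look and compute and a tool call to move; the robot and the scene stay as the last step left them, time stands still between calls to the robot, and variables do not carry over. Pictures are saved under pics/ and viewed, at most 10 in all, crops included, and the job is handed in when it is done.

Besides the shell and the picture viewer there is one more tool, called after "Request:" as name(argument=value, ...), one argument or row to a line, values as JSON. jog_arm: Moves the arm, as the interface text tells. Shifts and turns lie within -1 to 1; 1 stands for 200 mm of shift or pi/4 rad of turn. Its arguments: {"type":"object","properties":{"increments":{"type":"array","items":{"type":"array","items":{"type":"number","minimum":-1,"maximum":1}}},"force":{"type":"number"}},"required":["increments"]}

```bash
mkdir -p pics
cat > h.py <<'E'
import numpy as np, cv2
from plant import bot
def cam(n,save=None):
    c=bot.read_camera(n)
    if save: cv2.imwrite('pics/'+save,c['image'][:,:,::-1])
    R=cv2.Rodrigues(np.array(c['rvec'],float))[0]
    return np.array(c['K']),R,np.array(c['tvec'],float).ravel(),c['image']
def ray(c,px,z):
    K,R,t,_=c
    d=R.T@np.linalg.solve(K,[px[0],px[1],1]); o=-R.T@t
    return o+d*(z-o[2])/d[2]
def proj(c,p):
    K,R,t,_=c; q=K@(R@np.array(p)+t); return q[:2]/q[2]
def tri(c1,p1,c2,p2):
    P=[c[0]@np.c_[c[1],c[2]] for c in (c1,c2)]
    X=cv2.triangulatePoints(P[0],P[1],np.array(p1,float),np.array(p2,float)).ravel(); return X[:3]/X[3]
E
python3 - <<'E'
from h import *
np.set_printoptions(precision=4,suppress=True)
cs={n:cam(n,n+'0.png') for n in('top','side')}
Z={'dispenser':0,'hopper':.146,'nest':.008,'gift_box':0,'gate_knob':.148,'cocoa_tin_red':0,'sweet_pack':0,'ribbon_spool':0}
for n in Z:
    b={}
    for c in cs:
        r=bot.pinpoint(n,c)
        for d in r[:2]: print(n,c,np.round(d['position'],1),round(d['conf'],2),ray(cs[c],d['position'],Z[n]))
        if r:b[c]=r[0]['position']
    if len(b)==2: print('   tri',tri(cs['top'],b['top'],cs['side'],b['side']))
print(bot.sense()); 
for c in cs: print(c,-cs[c][1].T@cs[c][2], cs[c][1][2])
E
```

```text
dispenser top [159.7 203.8] 0.93 [0.6185 0.2629 0.    ]
dispenser top [272.6 250. ] 0.18 [ 0.4868 -0.0721  0.    ]
dispenser side [227.7 207.2] 0.88 [0.6165 0.2683 0.    ]
   tri [0.616  0.2628 0.0023]
hopper top [143. 192.] 0.88 [0.6182 0.2659 0.146 ]
hopper side [225.7 170.2] 0.86 [0.6038 0.2429 0.146 ]
   tri [0.6175 0.2699 0.1366]
nest top [158.3 250.1] 0.65 [0.4812 0.2551 0.008 ]
nest side [192.2 214.4] 0.74 [0.4779 0.2474 0.008 ]
   tri [0.4812 0.2564 0.004 ]
gift_box top [349.7 242.7] 0.86 [ 0.5111 -0.2955  0.    ]
gift_box top [419.6 247. ] 0.49 [ 0.5013 -0.4984  0.    ]
gift_box side [281.  295.1] 0.58 [ 0.5046 -0.3212  0.    ]
   tri [ 0.5151 -0.299  -0.0159]
gate_knob top [214.1 189.2] 0.86 [0.628  0.0805 0.148 ]
gate_knob side [250.5 184.1] 0.53 [0.6142 0.0727 0.148 ]
gate_knob side [190.5 216. ] 0.42 [ 0.3666 -0.0782  0.148 ]
   tri [0.6237 0.083  0.1441]
cocoa_tin_red top [272.1 249.2] 0.73 [ 0.4891 -0.0706  0.    ]
cocoa_tin_red side [236.1 254.2] 0.68 [ 0.496  -0.0713  0.    ]
   tri [ 0.4926 -0.072   0.0007]
sweet_pack top [282.6 208.3] 0.86 [ 0.6102 -0.0993  0.    ]
[... 158 characters left out ...]
ibbon_spool side [318.8 334.5] 0.6 [ 0.5004 -0.4977  0.    ]
   tri [ 0.5015 -0.4975 -0.0003]
{'clock': 0.9, 'joints': array([-1.2556,  0.3507,  1.6518, -0.    ,  1.1391, -0.0846]), 'qd': array([-0.0009, -0.0002,  0.0005, -0.0001,  0.0008, -0.0006]), 'tau': array([  0.0005, -49.7241, -28.5488,   0.0701,   0.022 ,  -0.    ]), 'position': array([ 0.2141, -0.5066,  0.2187]), 'orientation': array([ 0.    ,  0.9801,  0.1986, -0.    ]), 'contact_force': array([-1.0033,  0.0958, -0.5104]), 'moment': array([-0.0219, -0.0308,  0.0148]), 'gripper_force': 0.0, 'opening': 0.09271617584596659}
top [ 0.3547 -0.0985  1.2356] [ 0.1947 -0.0055 -0.9808]
side [-0.0051 -1.2306  0.6596] [ 0.4338  0.8127 -0.389 ]
```

Run:
```python
import cv2
a=cv2.imread('pics/top0.png'); cv2.imwrite('pics/t.png',cv2.resize(a[150:330,90:460],None,fx=2.1,fy=2.1,interpolation=3))
a=cv2.imread('pics/side0.png'); cv2.imwrite('pics/s.png',cv2.resize(a[100:350,150:400],None,fx=2.4,fy=2.4,interpolation=3))
```

```text
(no output)
```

View pics/t.png

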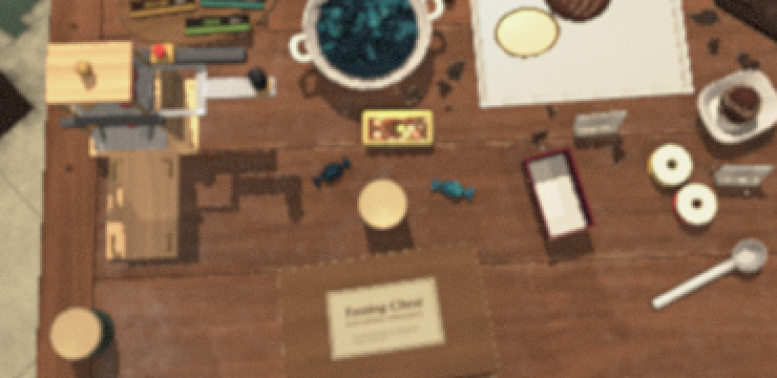

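View pics/s.png

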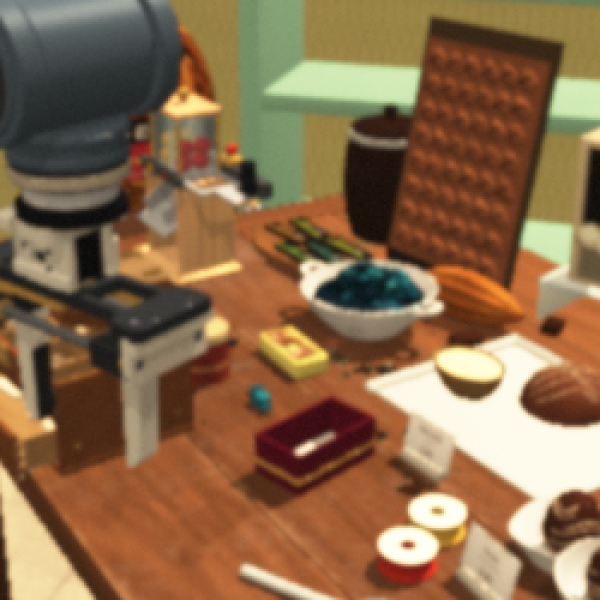

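The top view shows the box at about (350,243) with its long side nearly along x, the deck at (158,250), the knob at (214,188), and the tin and wafer pack between box and dispenser. I'll zoom in on the box and deck to get their yaws.

Run:
```python
import cv2,numpy as np
a=cv2.imread('pics/top0.png')
f=lambda r,c:cv2.resize(a[r:r+90,c:c+60],None,fx=6,fy=6,interpolation=2)
cv2.imwrite('pics/z.png',np.hstack([f(200,320),f(195,130)]))
```

```text
(no output)
```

View pics/z.png

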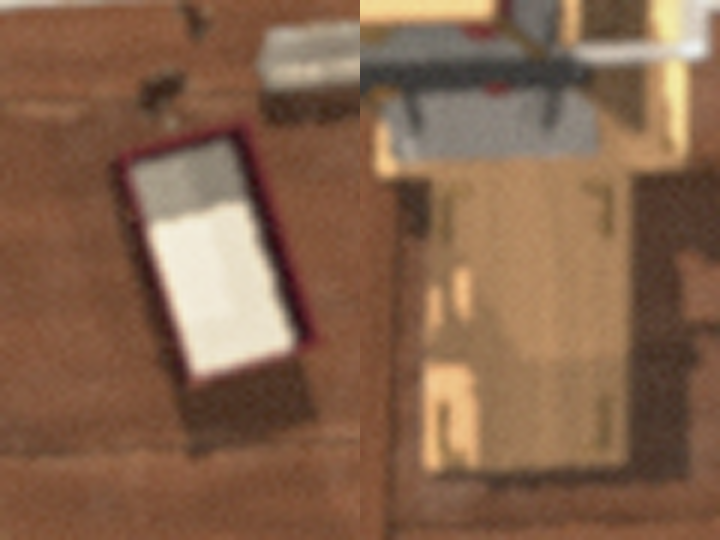

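The box rim corners are at zoom pixels (120,155), (245,125), (318,343) and (190,382). The deck front corners are at (423,470) and (627,468), and the brackets are near (440..612, 185..465).

Run:
```python
from h import *
np.set_printoptions(precision=4,suppress=True)
c=cam('top'); s=cam('side')
B=np.array([ray(c,np.array(p)/6+[320,200],.046)[:2] for p in[(120,155),(245,125),(318,343),(190,382)]])
print(B,B.mean(0)); 
(ce,wh,an)=cv2.minAreaRect(B.astype(np.float32)); print(ce,wh,an)
print([np.linalg.norm(B[i]-B[(i+1)%4]) for i in range(4)], [np.degrees(np.arctan2(*(B[i]-B[j])[::-1])) for i,j in((0,3),(1,2))])
D=np.array([ray(c,(np.array(p)-[360,0])/6+[130,195],.008)[:2] for p in[(423,470),(627,468),(427,180),(632,178)]])
print(D); print([np.degrees(np.arctan2(*(D[i]-D[j])[::-1])) for i,j in((2,0),(3,1),(0,1),(2,3))])
for n in('nest','dispenser','gate_knob','hopper'):
  for k,q in(('top',c),('side',s)):
    for d in bot.pinpoint(n,k)[:1]: print(n,k,d['position'],ray(q,d['position'],{'nest':.008,'dispenser':0}.get(n,.148)))
for d in bot.find_in('gift_box','top')[:1]+bot.pinpoint('gift_box','top')[:1]:print(d)
```

```text
[[ 0.5526 -0.2616]
 [ 0.5678 -0.3207]
 [ 0.4657 -0.3523]
 [ 0.4469 -0.2927]] [ 0.5083 -0.3069]
(0.5085884928703308, -0.30716845393180847) (0.11015909910202026, 0.06254492700099945) 16.358169555664062
[np.float64(0.06099474748500251), np.float64(0.10684211780105443), np.float64(0.06255673576062744), np.float64(0.11015909534641771)] [np.float64(16.358180502131262), np.float64(17.209125409924464)]
[[0.4146 0.3008]
 [0.4168 0.2047]
 [0.5533 0.3097]
 [0.5556 0.211 ]]
[np.float64(3.678705687734651), np.float64(2.5999720528069314), np.float64(91.31596484706283), np.float64(91.3783439385379)]
nest top [159.1, 252.5] [0.4743 0.2523 0.008 ]
nest side [191.3, 215.7] [0.4715 0.2383 0.008 ]
dispenser top [159.1, 205.3] [0.614  0.2643 0.    ]
dispenser side [229.0, 205.4] [0.6273 0.2817 0.    ]
gate_knob top [214.4, 188.5] [0.6299 0.0798 0.148 ]
gate_knob side [252.5, 185.3] [0.6149 0.0599 0.148 ]
hopper top [144.2, 196.7] [0.6052 0.2611 0.148 ]
hopper side [225.8, 169.1] [0.6065 0.2481 0.148 ]
{'position': [353.2, 241.8], 'conf': 0.6}
{'position': [354.6, 241.3], 'conf': 0.91}
```

Request:
jog_arm(
  increments=[
    [0,0,-0.14,0.25,0.18,-0.05,1],
    [0,0,-0.14,0.5,0.38,-0.1,1],
    [0,0,-0.14,0.75,0.56,-0.15,1],
    [0,0,-0.14,1,0.75,-0.2,1],
    [0,0,-0.14,1,0.75,-0.2,1],
    [0,0,-0.14,1,0.8,-0.2,1],
    [0,0,-0.14,1,0.9,-0.2,1],
    [0,0,-0.14,1,1,-0.2,1],
  ],
  force=20,
)

```text
clock: 2.3
position: [0.4139, -0.306, 0.1785]
orientation: [-0.0, 0.989, 0.145, -0.0]
contact_force: [0.2, -0.4, 0.2]
opening: 0.0926
gripper_force: 0.0
```

Request:
jog_arm(
  increments=[
    [0,0,0,0.2,0,0,1],
    [0,0,0,0.4,0,-0.2,1],
    [0,0,0,0.48,0,-0.35,1],
    [0,0,0,0.48,0,-0.45,1],
    [0,0,0,0.48,0,-0.5,1],
    [0,0,0,0.48,0,-0.5,1],
    [0,0,0,0.48,0,-0.5,1],
    [0,0,0,0.48,0,-0.5,1],
  ],
)

```text
clock: 3.1
position: [0.5104, -0.3073, 0.0802]
orientation: [0.001, 0.99, 0.144, 0.001]
contact_force: [0.4, -0.3, -0.0]
opening: 0.0926
gripper_force: 0.0
```

Check the position over the box in both cameras before going down.

Run:
```python
from h import *
c=cam('top'); s=cam('side')
f=lambda a,r,q,h,w,k:cv2.resize(a[r:r+h,q:q+w,::-1],None,fx=k,fy=k,interpolation=2)
cv2.imwrite('pics/g.png',np.hstack([f(c[3],190,300,100,80,5),f(s[3],230,230,100,80,5)]))
```

```text
(no output)
```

View pics/g.png

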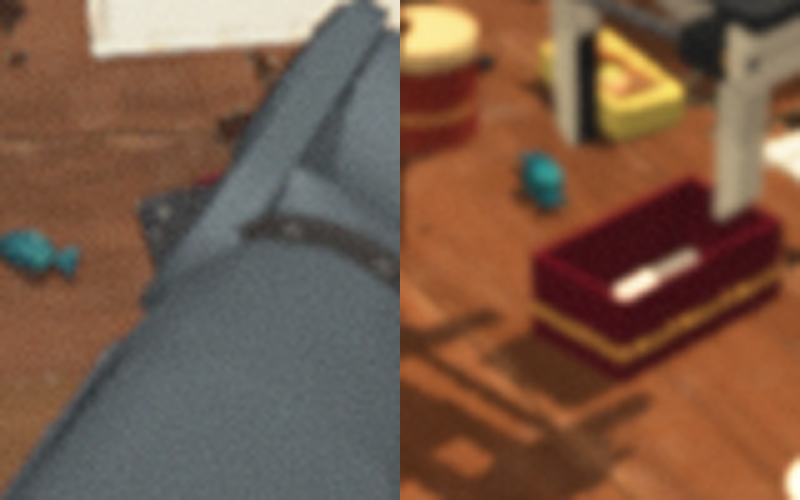

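The side view (right half) shows both fingertips above the box: the right one at zoom (735,215), with the rim corners at (535,258), (690,180), (778,228) and (622,305).

Run:
```python
from h import *
np.set_printoptions(precision=4,suppress=True)
s=cam('side'); u=lambda p:(np.array(p)-[400,0])/5+[230,230]
B=np.array([ray(s,u(p),.046)[:2] for p in[(535,258),(690,180),(778,228),(622,305)]]); print(B,B.mean(0))
print('fing',ray(s,u((735,215)),.08), ray(s,u((572,140)),.08))
```

```text
[[ 0.4472 -0.3051]
 [ 0.5511 -0.2734]
 [ 0.5652 -0.3358]
 [ 0.464  -0.362 ]] [ 0.5069 -0.3191]
fing [ 0.5222 -0.3656  0.08  ] [ 0.4888 -0.2635  0.08  ]
```

Request:
jog_arm(
  increments=[
    [0,0,0,0,-0.01,-0.1,1],
    [0,0,0,0,-0.01,-0.2,1],
    [0,0,0,0,-0.01,-0.28,1],
    [0,0,0,0,-0.01,-0.325,1],
    [0,0,0,0,-0.01,-0.325,1],
    [0,0,0,0,-0.01,-0.325,-1],
    [0,0,0,0,-0.01,-0.325,-1],
    [0,0,0,0,-0.01,-0.325,-1],
  ],
  force=15,
)

```text
clock: 4.05
position: [0.5105, -0.3088, 0.0144]
orientation: [0.0, 0.99, 0.144, 0.0]
contact_force: [-0.3, -0.3, -0.2]
opening: 0.0735
gripper_force: 0.0
```

Request:
jog_arm(
  increments=[
    [0,0,0,0,0,0,-1],
    [0,0,0,0,0,0,-1],
    [0,0,0,0,0,0.02,-1],
    [0,0,0,0,0,0.1,-1],
    [0,0,0,0,0,0.25,-1],
    [0,0,0,0,0,0.45,-1],
    [0,0,0,0,0,0.65,-1],
    [0,0,0,0,0,0.65,-1],
  ],
)

```text
clock: 4.85
position: [0.5123, -0.3102, 0.1503]
orientation: [0.003, 0.989, 0.144, 0.003]
contact_force: [0.2, -0.5, -0.6]
opening: 0.0637
gripper_force: 15.0
```

Request:
jog_arm(
  increments=[
    [0,0,0,0,0.08,0,-1],
    [0,0,-0.05,0,0.22,0,-1],
    [0,0,-0.1,-0.02,0.38,0,-1],
    [0,0,-0.15,-0.04,0.54,0,-1],
    [0,0,-0.2,-0.06,0.7,0,-1],
    [0,0,-0.25,-0.08,0.86,0,-1],
    [0,0,-0.3,-0.1,1,0,-1],
    [0,0,-0.315,-0.1,1,0,-1],
  ],
)

```text
clock: 5.65
position: [0.4884, -0.1051, 0.1427]
orientation: [-0.001, 1.0, 0.022, -0.001]
contact_force: [0.3, 0.8, -0.7]
opening: 0.0641
gripper_force: 15.0
```

Request:
jog_arm(
  increments=[
    [0,0,0,0,0.1,0,-1],
    [0,0,0,-0.01,0.25,0,-1],
    [0,0,0,-0.02,0.4,0,-1],
    [0,0,0,-0.03,0.55,0,-1],
    [0,0,0,-0.04,0.7,0,-1],
    [0,0,0,-0.05,0.85,0,-1],
    [0,0,0,-0.05,1,0,-1],
    [0,0,0,-0.05,1,0,-1],
  ],
)

```text
clock: 6.45
position: [0.4792, 0.0937, 0.143]
orientation: [-0.0, 1.0, 0.023, -0.001]
contact_force: [-0.2, -0.0, -0.8]
opening: 0.0641
gripper_force: 15.0
```

Request:
jog_arm(
  increments=[
    [0,0,0,0,0.1,0,-1],
    [0,0,0,0,0.25,0,-1],
    [0,0,0,0,0.4,0,-1],
    [0,0,0,0,0.55,0,-1],
    [0,0,0,0,0.7,0,-1],
    [0,0,0,0,0.83,0,-1],
    [0,0,0,0,0.83,-0.1,-1],
    [0,0,0,0,0.83,-0.2,-1],
  ],
)

```text
clock: 7.25
position: [0.4799, 0.2574, 0.1027]
orientation: [0.0, 1.0, 0.022, -0.0]
contact_force: [-0.2, 0.1, -1.2]
opening: 0.0638
gripper_force: 15.0
```

Request:
jog_arm(
  increments=[
    [0,0,0,0,0,-0.05,-1],
    [0,0,0,0,0,-0.1,-1],
    [0,0,0,0,0,-0.15,-1],
    [0,0,0,0,0,-0.2,-1],
    [0,0,0,0,0,-0.25,-1],
    [0,0,0,0,0,-0.3,-1],
    [0,0,0,0,0,-0.3,-1],
    [0,0,0,0,0,-0.3,-1],
  ],
)

```text
clock: 8.05
position: [0.4801, 0.2574, 0.0436]
orientation: [0.0, 1.0, 0.021, -0.0]
contact_force: [0.8, -0.1, -0.2]
opening: 0.064
gripper_force: 15.0
```

Run:
```python
from h import *
np.set_printoptions(precision=4,suppress=True)
c=cam('top'); s=cam('side')
f=lambda a,r,q,h,w,k:cv2.resize(a[r:r+h,q:q+w,::-1],None,fx=k,fy=k,interpolation=2)
cv2.imwrite('pics/n.png',np.hstack([f(c[3],195,130,100,80,5),f(s[3],150,150,100,80,5)]))
print(bot.sense()['position'])
for k,q in(('top',c),('side',s)):
  for n,z in(('nest',.008),('gift_box',.03)):
    for d in bot.pinpoint(n,k)[:1]: print(n,k,d,ray(q,d['position'],z))
```

```text
[0.4804 0.2575 0.044 ]
nest top {'position': [157.3, 250.0], 'conf': 0.86} [0.4814 0.258  0.008 ]
gift_box top {'position': [154.1, 248.7], 'conf': 0.77} [0.4827 0.2608 0.03  ]
nest side {'position': [192.8, 215.9], 'conf': 0.92} [0.4754 0.2343 0.008 ]
gift_box side {'position': [271.3, 248.7], 'conf': 0.46} [ 0.5737 -0.1403  0.03  ]
```

View pics/n.png

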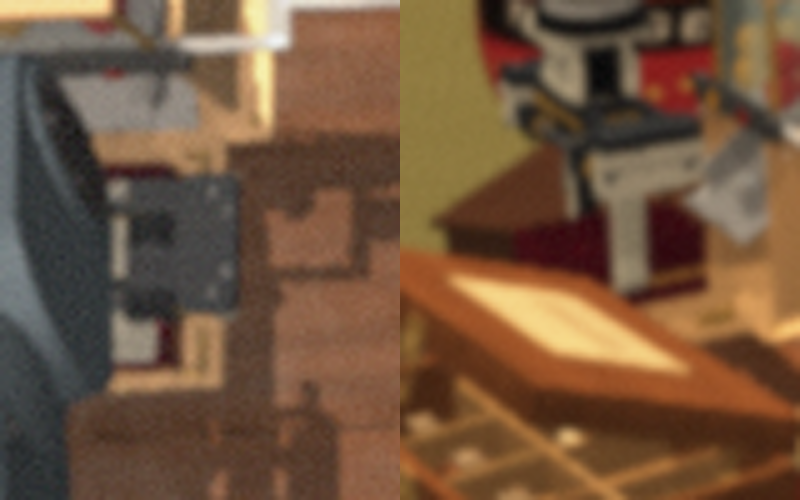

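The box hangs over the nest: its rim front-right corner is at zoom (182,368), its rear edge is at row 167, and the right-hand brackets are at (210,373) and (210,150).

Run:
```python
from h import *
np.set_printoptions(precision=4,suppress=True)
c=cam('top'); u=lambda p:np.array(p)/5+[130,195]
a=np.radians(2.4);R=np.array([[np.cos(a),-np.sin(a)],[np.sin(a),np.cos(a)]])
L=lambda p,z: R.T@(ray(c,u(p),z)[:2]-[.4804,.2575])
print('box FR',L((182,368),.075),'rear',L((150,167),.075))
print('br FR',L((210,373),.017),'RR',L((210,150),.017),'deck FR',L((224,388),.008),'step',L((224,140),.008))
```

```text
box FR [-0.0575 -0.0445] rear [ 0.0524 -0.0244]
br FR [-0.0566 -0.045 ] RR [ 0.0709 -0.0422] deck FR [-0.0647 -0.0509] step [ 0.0782 -0.0479]
```

Run:
```python
from h import *
c=cam('top'); a=cv2.imread('pics/top0.png')
# rectify deck plane z=.012: axes dispenser frame about (0.4804,0.2575); 4 px/mm
al=np.radians(2.4)
P=[];Q=[]
for i,j in((-.08,-.06),(-.08,.06),(.09,.06),(.09,-.06)):
    w=[.4804+np.cos(al)*i-np.sin(al)*j,.2575+np.sin(al)*i+np.cos(al)*j,.012]
    P.append(proj(c,w)); Q.append(((.06-j)*3500,(.09-i)*3500))
M=cv2.getPerspectiveTransform(np.float32(P),np.float32(Q))
o=cv2.warpPerspective(a,M,(420,595),flags=2)
o=cv2.convertScaleAbs(o,alpha=1.4)
for k in range(-8,10): cv2.putText(o,str(k*10),(0,int((.09-k*.01)*3500)),0,.4,(255,255,255),1);cv2.line(o,(30,int((.09-k*.01)*3500)),(45,int((.09-k*.01)*3500)),(255,255,255),1)
for k in range(-5,6): cv2.putText(o,str(k*10),(int((.06-k*.01)*3500)-8,590),0,.35,(255,255,255),1)
cv2.imwrite('pics/r.png',o)
```

```text
(no output)
```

View pics/r.png

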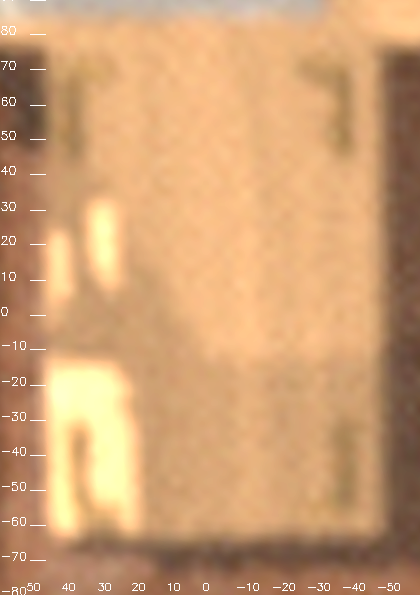

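The rectified deck shows the brackets from about -57 to 71 mm in x and ±38.5 mm in y. So the nest centre is about 7 mm behind and 1.5 mm right of the present tool position; I'll shift by that and lower.

Request:
jog_arm(
  increments=[
    [0,0,0,0.015,-0.006,0,-1],
    [0,0,0,0.032,-0.006,0,-1],
    [0,0,0,0.032,-0.006,0,-1],
    [0,0,0,0.032,-0.006,-0.03,-1],
    [0,0,0,0.032,-0.006,-0.05,-1],
    [0,0,0,0.032,-0.006,-0.07,-1],
    [0,0,0,0.032,-0.006,-0.085,-1],
    [0,0,0,0.032,-0.006,-0.095,-1],
  ],
)

```text
clock: 9.25
position: [0.4863, 0.2562, 0.0242]
orientation: [0.0, 1.0, 0.021, -0.0]
contact_force: [-0.3, -0.1, -0.6]
opening: 0.0641
gripper_force: 15.0
```

Request:
jog_arm(
  increments=[
    [0,0,0,0,0,-0.005,-1],
    [0,0,0,0,0,-0.01,-1],
    [0,0,0,0,0,-0.01,0.6],
    [0,0,0,0,0,-0.01,0.6],
    [0,0,0,0,0,-0.01,0.6],
    [0,0,0,0,0,0.0,0.6],
    [0,0,0,0,0,0.1,0.6],
    [0,0,0,0,0,0.3,0.6],
  ],
)

```text
clock: 10.05
position: [0.485, 0.2555, 0.0834]
orientation: [0.001, 1.0, 0.021, -0.002]
contact_force: [0.4, 0.6, 0.5]
opening: 0.0742
gripper_force: 0.0
```

Request:
jog_arm(
  increments=[
    [0,0,0,0,0,0.2,0.6],
    [0,0,0,0,0,0.4,0.6],
    [0,0,0,0,0,0.6,0.6],
    [0,0,0,0,0,0.85,0.6],
    [0,0,0.19,0,-0.15,1,0.6],
    [0,0,0.38,0,-0.35,1,0.6],
    [0,0,0.57,0,-0.55,1,0.6],
    [0,0,0.76,0,-0.75,1,0.6],
  ],
)

```text
clock: 10.85
position: [0.4863, 0.1068, 0.2851]
orientation: [0.0, 0.95, 0.312, 0.0]
contact_force: [0.2, -0.7, 0.7]
opening: 0.0745
gripper_force: 0.0
```

Run:
```python
from h import *
np.set_printoptions(precision=4,suppress=True)
c=cam('top','top1.png'); s=cam('side','side1.png'); print(bot.sense()['position'],bot.sense()['orientation'],bot.sense()['joints'])
f=lambda a,r,q,h,w,k:cv2.resize(a[r:r+h,q:q+w,::-1],None,fx=k,fy=k,interpolation=2)
cv2.imwrite('pics/b.png',np.hstack([f(c[3],170,120,120,80,5),f(s[3],140,170,120,80,5)]))
b={}
for k,q in(('top',c),('side',s)):
  for n,z in(('gate_knob',.148),('gift_box',.008)):
    for d in bot.pinpoint(n,k)[:1]: print(n,k,d,ray(q,d['position'],z))
```

```text
[0.4864 0.1049 0.285 ] [0.0004 0.9505 0.3108 0.0001] [ 0.1193  0.1897  1.697  -0.0008  1.2546  1.0584]
gate_knob side {'position': [251.3, 185.8], 'conf': 0.81} [0.6096 0.0576 0.148 ]
gift_box side {'position': [192.4, 211.5], 'conf': 0.59} [0.4871 0.2712 0.008 ]
```

View pics/b.png

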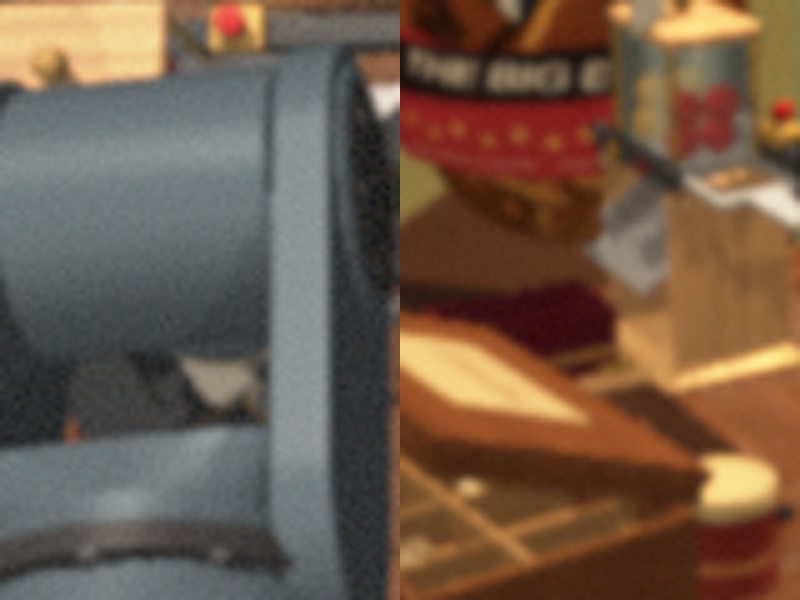

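The box lies flat in the nest (side, about zoom (540,310)). Next I check what stands around the knob before reaching for it.

Run:
```python
import cv2,numpy as np
a=cv2.imread('pics/side1.png');b=cv2.imread('pics/top0.png')
f=lambda a,r,q:cv2.resize(a[r:r+60,q:q+66],None,fx=6,fy=9.,interpolation=2) if 0 else cv2.resize(a[r:r+60,q:q+50],None,fx=8,fy=8,interpolation=2)
cv2.imwrite('pics/k.png',np.hstack([f(a,145,222),f(b,155,170)]))
```

```text
(no output)
```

View pics/k.png

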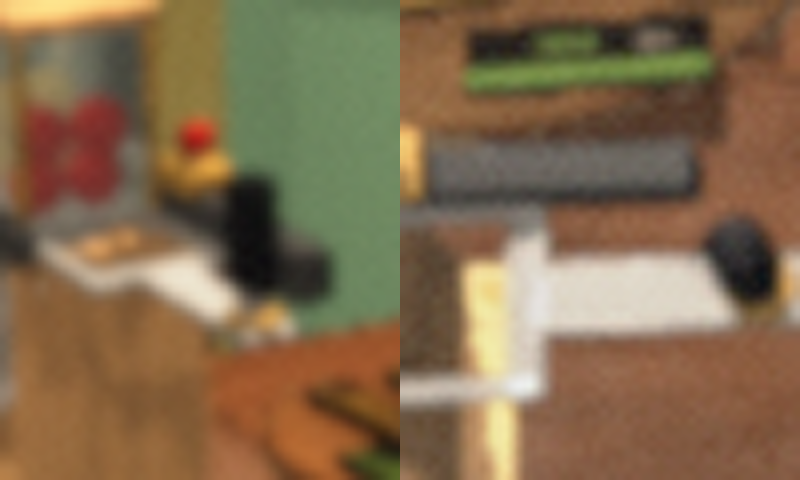

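Run:
```python
from h import *
np.set_printoptions(precision=4,suppress=True)
c=cam('top'); s=cam('side'); S=lambda p:np.array(p)/8+[222,145]; T=lambda p:(np.array(p)-[400,0])/8+[170,155]
print('guide end',tri(c,T((690,168)),s,S((305,265))))
print('guide end top',tri(c,T((690,165)),s,S((300,245))))
for z in(.15,.17):print(z,'guide front',ray(c,T((690,195)),z),'rear',ray(c,T((690,142)),z))
print('knob top',tri(c,T((735,238)),s,S((253,180))),ray(c,T((737,240)),.2),ray(c,T((768,295)),.15),ray(s,S((253,180)),.2))
print('foot',tri(c,T((765,290)),s,S((253,290))))
```

```text
guide end [0.6625 0.1022 0.1508]
guide end top [0.6603 0.1008 0.1601]
0.15 guide front [0.6537 0.1019 0.15  ] rear [0.6717 0.1028 0.15  ]
0.17 guide front [0.6482 0.0982 0.17  ] rear [0.6659 0.099  0.17  ]
knob top [0.6277 0.078  0.198 ] [0.6256 0.0773 0.2   ] [0.6204 0.0749 0.15  ] [0.6257 0.0724 0.2   ]
foot [0.6235 0.0742 0.1549]
```

Request:
jog_arm(
  increments=[
    [0,0,0.17,0.1,-0.02,0,0.6],
    [0,0,0.34,0.2,-0.04,0,0.6],
    [0,0,0.51,0.32,-0.06,0,0.6],
    [0,0,0.68,0.45,-0.08,0,0.6],
    [0,0,0.84,0.58,-0.11,0,0.6],
    [0,0,1,0.69,-0.14,0,0.6],
    [0,0,1,0.69,-0.14,0,0.6],
    [0,0,1,0.69,-0.14,0,0.6],
  ],
)

```text
clock: 12.05
position: [0.6242, 0.0809, 0.284]
orientation: [-0.0, 0.761, 0.649, -0.0]
contact_force: [0.1, -0.3, -0.1]
opening: 0.0742
gripper_force: 0.0
```

Request:
jog_arm(
  increments=[
    [0,0,0.17,0,0,-0.05,0.6],
    [0,0,0.24,0,0,-0.12,0.6],
    [0,0,0.24,0,0,-0.2,0.6],
    [0,0,0.24,0,0,-0.28,0.6],
    [0,0,0.24,0,0,-0.35,0.6],
    [0,0,0.24,0,0,-0.35,0.6],
    [0,0,0.24,0,0,-0.35,0.6],
    [0,0,0.24,0,0,-0.35,0.6],
  ],
)

```text
clock: 12.85
position: [0.6249, 0.0803, 0.2157]
orientation: [0.0, 0.696, 0.718, 0.001]
contact_force: [-0.3, 1.1, -0.1]
opening: 0.0746
gripper_force: 0.0
```

Run:
```python
from h import *
np.set_printoptions(precision=4,suppress=True)
c=cam('top'); s=cam('side'); print(bot.sense()['position'],bot.sense()['orientation'],bot.sense()['joints'])
f=lambda a,r,q,h,w,k:cv2.resize(a[r:r+h,q:q+w,::-1],None,fx=k,fy=k,interpolation=2)
cv2.imwrite('pics/k2.png',np.hstack([f(c[3],180,120,100,80,5),f(s[3],125,215,80,80*1,6.25)]))
for n,z in(('gate_knob',.148),):
    for d in bot.pinpoint(n,'side')[:1]: print(n,d,ray(s,d['position'],z))
```

```text
[0.6249 0.0802 0.2155] [0.0005 0.696  0.718  0.0005] [ 0.0538  0.4988  1.4351 -0.      1.2063  0.0226]
gate_knob {'position': [247.7, 186.4], 'conf': 0.6} [0.5976 0.0579 0.148 ]
```

View pics/k2.png

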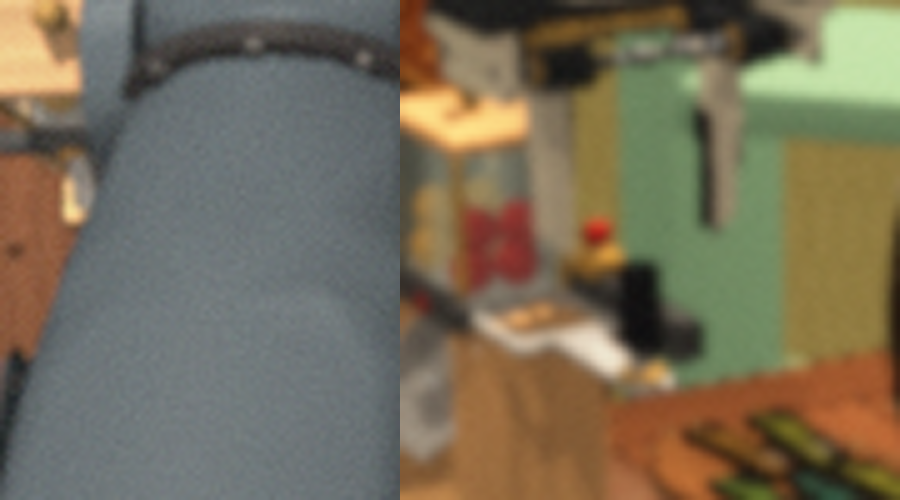

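Seen from the side, the fingers (columns 550 and 722) straddle the knob (640). I'll lower and close lightly.

Request:
jog_arm(
  increments=[
    [0,0,0,0,-0.015,-0.05,0.6],
    [0,0,0,0,-0.015,-0.11,0.6],
    [0,0,0,0,-0.015,-0.16,0.6],
    [0,0,0,0,-0.015,-0.2,0.6],
    [0,0,0,0,-0.015,-0.2,0.6],
    [0,0,0,0,-0.015,-0.2,0.2],
    [0,0,0,0,-0.015,-0.2,-0.2],
    [0,0,0,0,-0.015,-0.2,-0.3],
  ],
  force=12,
)

```text
clock: 13.8
position: [0.6248, 0.0772, 0.1751]
orientation: [0.0, 0.696, 0.718, 0.0]
contact_force: [0.1, 0.1, 1.0]
opening: 0.0547
gripper_force: 0.0
```

Request:
jog_arm(
  increments=[
    [0,0,0,0,0,0,-0.5],
    [0,0,0,0,0,0,-1],
    [0,0,0,0,0,0,-1],
    [0,0,0,0,0,0,-1],
    [0,0,0,0,0,0,-1],
    [0,0,0,0,0,0,-1],
    [0,0,0,0,0,0,-1],
    [0,0,0,0,0,0,-1],
  ],
)

```text
clock: 14.6
position: [0.6257, 0.0772, 0.1748]
orientation: [0.001, 0.696, 0.718, 0.001]
contact_force: [7.2, -0.1, -3.5]
opening: 0.0218
gripper_force: 12.0
```

Request:
jog_arm(
  increments=[
    [0,0,0,0.005,0,0,-1],
    [0,0,0,0.008,0.01,0,-1],
    [0,0,0,0.008,0.02,0,-1],
    [0,0,0,0.007,0.03,0,-1],
    [0,0,0,0.006,0.04,0,-1],
    [0,0,0,0.006,0.05,0,-1],
    [0,0,0,0.006,0.05,0,-1],
    [0,0,0,0.006,0.05,0,-1],
  ],
  force=18,
)

```text
clock: 15.4
position: [0.6253, 0.087, 0.1746]
orientation: [-0.0, 0.696, 0.718, -0.001]
contact_force: [-5.5, -3.2, 3.0]
opening: 0.0215
gripper_force: 18.0
```

Run:
```python
from h import *
s=cam('side'); 
for d in bot.pinpoint('gate_knob','side')[:2]+bot.find_in('catch','side')[:1]: print(d,ray(s,d['position'],.148))
q=bot.sense();print(q['position'],q['contact_force'])
```

```text
{'position': [248.8, 184.7], 'conf': 0.8} [0.60721682 0.07023398 0.148     ]
{'position': [273.5, 247.6], 'conf': 0.73} [ 0.47221278 -0.34212979  0.148     ]
[0.62534363 0.08706607 0.17464352] [-3.42168815 -3.30158336  3.68210499]
```

Request:
jog_arm(
  increments=[
    [0,0,0,-0.002,0.015,0,-1],
    [0,0,0,-0.003,0.03,0,-1],
    [0,0,0,-0.004,0.045,0,-1],
    [0,0,0,-0.005,0.06,0,-1],
    [0,0,0,-0.005,0.07,0,-1],
    [0,0,0,-0.006,0.08,0,-1],
    [0,0,0,-0.006,0.08,0,-1],
    [0,0,0,-0.006,0.08,0,-1],
  ],
)

```text
clock: 16.35
position: [0.6245, 0.1036, 0.1746]
orientation: [-0.0, 0.696, 0.718, 0.0]
contact_force: [-3.0, -0.5, 2.2]
opening: 0.0215
gripper_force: 18.0
```

```bash
cat > m.py <<'E'
from h import *
def cap(im):
    a=im[150:180,232:262].astype(float); w=np.clip(a[:,:,0]-1.5*np.maximum(a[:,:,1],a[:,:,2])-40,0,None)
    r,q=np.mgrid[150:180,232:262]; return (w*q).sum()/w.sum(),(w*r).sum()/w.sum(),w.sum()
if __name__=='__main__':
    v=np.mean([cap(cam('side')[3]) for _ in range(2)],0); q=bot.sense()
    print('cap %.2f %.2f %.0f'%tuple(v),'y %.4f F'%q['position'][1],np.round(q['contact_force'],1))
E
python3 -c "
from m import *
for f in('side0','side1'): print(f,cap(cv2.imread('pics/'+f+'.png')[:,:,::-1]))"; python3 m.py
```

```text
side0 (np.float64(239.5480974775545), np.float64(162.11030354852502), np.float64(1169.5))
side1 (np.float64(239.7254030016676), np.float64(162.0917176209005), np.float64(899.5))
cap 233.19 162.94 438 y 0.1035 F [-3.  -2.   2.8]
```

Request:
jog_arm(
  increments=[
    [0,0,0,0,0.002,0,-1],
    [0,0,0,0,0.004,0,-1],
    [0,0,0,0,0.006,0,-1],
    [0,0,0,0,0.008,0,-1],
    [0,0,0,0,0.01,0,-1],
    [0,0,0,0,0.01,0,-1],
    [0,0,0,0,0.01,0,-1],
    [0,0,0,0,0.01,0,-1],
  ],
  force=14,
)

```text
clock: 17.25
position: [0.6245, 0.105, 0.1746]
orientation: [-0.0, 0.696, 0.718, -0.0]
contact_force: [-4.2, -3.1, 3.3]
opening: 0.0218
gripper_force: 14.0
```

```bash
python3 m.py
```

```text
cap 233.19 163.19 435 y 0.1050 F [-4.8 -2.4  2.7]
```

Request:
jog_arm(
  increments=[
    [0,0,0,0,0.002,0,-1],
    [0,0,0,0,0.004,0,-1],
    [0,0,0,0,0.006,0,-1],
    [0,0,0,0,0.008,0,-1],
    [0,0,0,0,0.01,0,-1],
    [0,0,0,0,0.01,0,-1],
    [0,0,0,0,0.01,0,-1],
    [0,0,0,0,0.01,0,-1],
  ],
)

```text
clock: 18.15
position: [0.6244, 0.107, 0.1746]
orientation: [-0.0, 0.696, 0.718, -0.0]
contact_force: [-4.9, -2.9, 4.3]
opening: 0.0218
gripper_force: 14.0
```

```bash
python3 m.py
```

```text
cap 233.19 163.76 494 y 0.1070 F [-5.5 -3.3  2.7]
```

Request:
jog_arm(
  increments=[
    [0,0,0,-0.002,0.002,0,-1],
    [0,0,0,-0.003,0.004,0,-1],
    [0,0,0,-0.003,0.006,0,-1],
    [0,0,0,-0.003,0.008,0,-1],
    [0,0,0,-0.003,0.01,0,-1],
    [0,0,0,-0.003,0.01,0,-1],
    [0,0,0,-0.003,0.01,0,-1],
    [0,0,0,-0.003,0.01,0,-1],
  ],
)

```text
clock: 19.05
position: [0.6242, 0.1093, 0.1747]
orientation: [0.0, 0.696, 0.718, 0.0]
contact_force: [1.4, -0.7, 1.2]
opening: 0.0217
gripper_force: 14.0
```

Request:
jog_arm(
  increments=[
    [0,0,0,0,0.002,0,-1],
    [0,0,0,0,0.004,0,-1],
    [0,0,0,0,0.006,0,-1],
    [0,0,0,0,0.008,0,-1],
    [0,0,0,0,0.01,0,-1],
    [0,0,0,0,0.01,0,-1],
    [0,0,0,0,0.01,0,-1],
    [0,0,0,0,0.01,0,-1],
  ],
)

```text
clock: 19.85
position: [0.6241, 0.1111, 0.1747]
orientation: [0.0, 0.696, 0.718, 0.0]
contact_force: [2.0, -3.9, 1.3]
opening: 0.0215
gripper_force: 14.0
```

Request:
jog_arm(
  increments=[
    [0,0,0,0,0.002,0,-1],
    [0,0,0,0,0.003,0,-1],
    [0,0,0,0,0.004,0,-1],
    [0,0,0,0,0.005,0,-1],
    [0,0,0,0,0.006,0,-1],
    [0,0,0,0,0.006,0,-1],
    [0,0,0,0,0.006,0,-1],
    [0,0,0,0,0.006,0,-1],
  ],
)

```text
clock: 20.65
position: [0.624, 0.1124, 0.1747]
orientation: [-0.0, 0.696, 0.718, 0.0]
contact_force: [1.6, -2.3, 1.6]
opening: 0.0216
gripper_force: 14.0
```

Request:
jog_arm(
  increments=[
    [0,0,0,0,0.002,0,-1],
    [0,0,0,0,0.003,0,-1],
    [0,0,0,0,0.004,0,-1],
    [0,0,0,0,0.005,0,-1],
    [0,0,0,0,0.006,0,-1],
    [0,0,0,0,0.006,0,-1],
    [0,0,0,0,0.006,0,-1],
    [0,0,0,0,0.006,0,-1],
  ],
)

```text
clock: 21.45
position: [0.6239, 0.1136, 0.1747]
orientation: [-0.0, 0.696, 0.718, 0.0]
contact_force: [0.6, -2.4, 1.8]
opening: 0.0214
gripper_force: 14.0
```

Run:
```python
from h import *
s=cam('side'); c=cam('top','top2.png'); q=bot.sense(); print(q['position'],q['contact_force'])
for n in('gate_knob','catch','red_1'):
  for k in('side','top'):
    for d in bot.find_in(n,k)[:4]: print(n,k,np.round(d['position'],1),round(d['conf'],2))
```

```text
[0.62393384 0.11359841 0.17463722] [ 1.81583245 -2.38408353  2.91224085]
gate_knob side [242.2 177.7] 0.62
gate_knob top [117.3 205.1] 0.57
catch top [279.2 208.5] 0.62
catch top [119.8 187. ] 0.16
```

Request:
jog_arm(
  increments=[
    [0,0,0,0,0.002,0,-1],
    [0,0,0,0,0.003,0,-1],
    [0,0,0,0,0.004,0,-1],
    [0,0,0,0,0.005,0,-1],
    [0,0,0,0,0.006,0,-1],
    [0,0,0,0,0.006,0,-1],
    [0,0,0,0,0.006,0,-1],
    [0,0,0,0,0.006,0,-1],
  ],
)

```text
clock: 22.65
position: [0.6239, 0.1148, 0.1746]
orientation: [-0.0, 0.696, 0.718, -0.0]
contact_force: [-0.4, -3.7, 4.0]
opening: 0.0218
gripper_force: 14.0
```

Request:
jog_arm(
  increments=[
    [0,0,0,0,0.002,0,-1],
    [0,0,0,0,0.003,0,-1],
    [0,0,0,0,0.004,0,-1],
    [0,0,0,0,0.005,0,-1],
    [0,0,0,0,0.006,0,-1],
    [0,0,0,0,0.006,0,-1],
    [0,0,0,0,0.006,0,-1],
    [0,0,0,0,0.006,0,-1],
  ],
)

```text
clock: 23.45
position: [0.6239, 0.116, 0.1746]
orientation: [-0.0, 0.696, 0.718, -0.0]
contact_force: [-1.9, -2.6, 4.9]
opening: 0.0214
gripper_force: 14.0
```

Request:
jog_arm(
  increments=[
    [0,0,0,0,0.002,0,-1],
    [0,0,0,-0.001,0.003,0,-1],
    [0,0,0,-0.001,0.004,0,-1],
    [0,0,0,-0.001,0.005,0,-1],
    [0,0,0,-0.001,0.006,0,-1],
    [0,0,0,-0.001,0.006,0,-1],
    [0,0,0,-0.001,0.006,0,-1],
    [0,0,0,-0.001,0.006,0,-1],
  ],
)

```text
clock: 24.25
position: [0.6238, 0.1172, 0.1746]
orientation: [0.0, 0.696, 0.718, 0.0]
contact_force: [-1.1, -3.6, 4.0]
opening: 0.0215
gripper_force: 14.0
```

Request:
jog_arm(
  increments=[
    [0,0,0,0,0.002,0,-1],
    [0,0,0,0,0.003,0,-1],
    [0,0,0,0,0.004,0,-1],
    [0,0,0,0,0.005,0,-1],
    [0,0,0,0,0.006,0,-1],
    [0,0,0,0,0.006,0,-1],
    [0,0,0,0,0.006,0,-1],
    [0,0,0,0,0.006,0,-1],
  ],
)

```text
clock: 25.05
position: [0.6237, 0.1184, 0.1746]
orientation: [-0.0, 0.696, 0.718, 0.0]
contact_force: [-0.9, -3.2, 4.0]
opening: 0.0216
gripper_force: 14.0
```

Request:
jog_arm(
  increments=[
    [0,0,0,0,0.002,0,-1],
    [0,0,0,0,0.003,0,-1],
    [0,0,0,0,0.004,0,-1],
    [0,0,0,0,0.005,0,-1],
    [0,0,0,0,0.006,0,-1],
    [0,0,0,0,0.007,0,-1],
    [0,0,0,0,0.007,0,-1],
    [0,0,0,0,0.007,0,-1],
  ],
)

```text
clock: 25.85
position: [0.6237, 0.1198, 0.1746]
orientation: [-0.0, 0.696, 0.718, -0.0]
contact_force: [-3.8, -2.7, 4.9]
opening: 0.022
gripper_force: 14.0
```

Request:
jog_arm(
  increments=[
    [0,0,0,0,0.002,0,-1],
    [0,0,0,0,0.003,0,-1],
    [0,0,0,0,0.004,0,-1],
    [0,0,0,0,0.005,0,-1],
    [0,0,0,0,0.006,0,-1],
    [0,0,0,0,0.007,0,-1],
    [0,0,0,0,0.007,0,-1],
    [0,0,0,0,0.007,0,-1],
  ],
)

```text
clock: 26.65
position: [0.6236, 0.1212, 0.1746]
orientation: [-0.0, 0.696, 0.718, -0.0]
contact_force: [-4.5, -2.3, 4.4]
opening: 0.0218
gripper_force: 14.0
```

Request:
jog_arm(
  increments=[
    [0,0,0,-0.001,0.002,0,-1],
    [0,0,0,-0.002,0.003,0,-1],
    [0,0,0,-0.002,0.004,0,-1],
    [0,0,0,-0.002,0.005,0,-1],
    [0,0,0,-0.002,0.006,0,-1],
    [0,0,0,-0.002,0.007,0,-1],
    [0,0,0,-0.002,0.007,0,-1],
    [0,0,0,-0.002,0.007,0,-1],
  ],
)

```text
clock: 27.45
position: [0.6235, 0.1226, 0.1747]
orientation: [0.0, 0.696, 0.718, 0.0]
contact_force: [0.1, -2.5, 2.0]
opening: 0.0217
gripper_force: 14.0
```

Request:
jog_arm(
  increments=[
    [0,0,0,0,0.002,0,-1],
    [0,0,0,0,0.003,0,-1],
    [0,0,0,0,0.004,0,-1],
    [0,0,0,0,0.005,0,-1],
    [0,0,0,0,0.006,0,-1],
    [0,0,0,0,0.007,0,-1],
    [0,0,0,0,0.007,0,-1],
    [0,0,0,0,0.007,0,-1],
  ],
)

```text
clock: 28.25
position: [0.6234, 0.124, 0.1746]
orientation: [0.0, 0.696, 0.718, 0.0]
contact_force: [0.8, -3.7, 3.2]
opening: 0.0218
gripper_force: 14.0
```

Request:
jog_arm(
  increments=[
    [0,0,0,0,0.002,0,-1],
    [0,0,0,0,0.003,0,-1],
    [0,0,0,0,0.004,0,-1],
    [0,0,0,0,0.005,0,-1],
    [0,0,0,0,0.006,0,-1],
    [0,0,0,0,0.007,0,-1],
    [0,0,0,0,0.007,0,-1],
    [0,0,0,0,0.007,0,-1],
  ],
)

```text
clock: 29.05
position: [0.6234, 0.1253, 0.1746]
orientation: [0.0, 0.696, 0.718, -0.0]
contact_force: [1.0, -5.1, 3.2]
opening: 0.0213
gripper_force: 14.0
```

Request:
jog_arm(
  increments=[
    [0,0,0,0,0.002,0,-1],
    [0,0,0,0,0.003,0,-1],
    [0,0,0,0,0.004,0,-1],
    [0,0,0,0,0.005,0,-1],
    [0,0,0,0,0.006,0,-1],
    [0,0,0,0,0.007,0,-1],
    [0,0,0,0,0.007,0,-1],
    [0,0,0,0,0.007,0,-1],
  ],
)

```text
clock: 29.85
position: [0.6233, 0.1268, 0.1746]
orientation: [-0.0, 0.696, 0.718, -0.0]
contact_force: [0.2, -4.9, 2.8]
opening: 0.0216
gripper_force: 14.0
```

Run:
```python
from h import *
s=cam('side','side2.png'); c=cam('top','top3.png'); q=bot.sense(); print(q['position'],q['contact_force'])
f=lambda a,r,q,h,w,k:cv2.resize(a[r:r+h,q:q+w,::-1],None,fx=k,fy=k,interpolation=2)
cv2.imwrite('pics/k3.png',np.hstack([f(c[3],160,110,100,80,5),f(s[3],140,190,80,80,6.25)]))
```

```text
[0.62331135 0.12679854 0.1746536 ] [-0.70343784 -2.96747954  2.24308954]
```

View pics/k3.png

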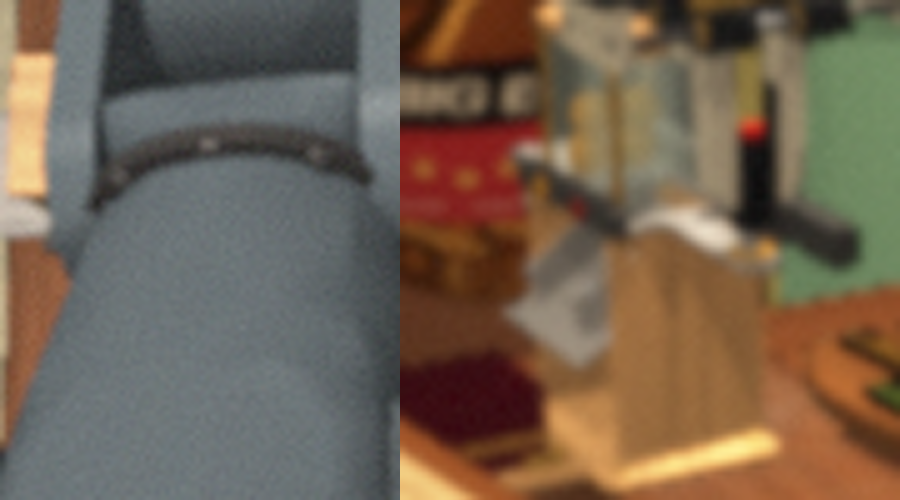

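The red compartment is already empty, and gold still shows at zoom (590,110). The red catch cap is visible between the fingers at (753,130), so I can track its height by colour.

```bash
cat > m.py <<'E'
from h import *
def cap(im):
    a=im[150:176,242:252].astype(float); w=np.clip(a[:,:,0]-1.6*np.maximum(a[:,:,1],a[:,:,2])-20,0,None)
    r,q=np.mgrid[150:176,242:252]; return (w*q).sum()/w.sum(),(w*r).sum()/w.sum(),w.sum()
if __name__=='__main__':
    s=cam('side');v=cap(s[3]); q=bot.sense()
    print('cap %.2f %.2f %.0f'%tuple(v),'y %.4f F'%q['position'][1],np.round(q['contact_force'],1))
E
python3 -c "
from m import *
c=cam('side')
for f in('side0','side1','side2'): print(f,cap(cv2.imread('pics/'+f+'.png')[:,:,::-1]))
p=lambda z:proj(c,ray(c,(246.5,162),.19)+[0,0,z]);print(p(.001)-p(0))"; python3 m.py
```

```text
side0 (np.float64(246.09400366588113), np.float64(161.5658549358471), np.float64(763.7999999999998))
side1 (np.float64(246.18315132605304), np.float64(161.57004680187208), np.float64(640.9999999999999))
side2 (np.float64(246.18412491867275), np.float64(160.4414443721535), np.float64(614.8))
[-0.00635255 -0.29722183]
cap 246.17 160.41 609 y 0.1268 F [-1.1 -4.3  3.7]
```

Request:
jog_arm(
  increments=[
    [0,0,0,0,0.002,0,-1],
    [0,0,0,0,0.003,0,-1],
    [0,0,0,0,0.004,0,-1],
    [0,0,0,0,0.005,0,-1],
    [0,0,0,0,0.006,0,-1],
    [0,0,0,0,0.006,0,-1],
    [0,0,0,0,0.006,0,-1],
    [0,0,0,0,0.006,0,-1],
  ],
)

```text
clock: 30.85
position: [0.6233, 0.1281, 0.1746]
orientation: [-0.0, 0.696, 0.718, -0.0]
contact_force: [-1.1, -1.3, 3.3]
opening: 0.0217
gripper_force: 14.0
```

```bash
python3 m.py
```

```text
cap 246.08 160.38 599 y 0.1281 F [-2.4 -1.2  3.9]
```

Request:
jog_arm(
  increments=[
    [0,0,0,0,0.002,0,-1],
    [0,0,0,0,0.003,0,-1],
    [0,0,0,0,0.004,0,-1],
    [0,0,0,0,0.005,0,-1],
    [0,0,0,0,0.006,0,-1],
    [0,0,0,0,0.006,0,-1],
    [0,0,0,0,0.006,0,-1],
    [0,0,0,0,0.006,0,-1],
  ],
)

```text
clock: 31.7
position: [0.6233, 0.1293, 0.1746]
orientation: [-0.0, 0.696, 0.718, -0.0]
contact_force: [-5.1, 0.4, 4.7]
opening: 0.0214
gripper_force: 14.0
```

```bash
python3 m.py
```

```text
cap 246.00 160.78 311 y 0.1293 F [-4.5  0.1  6.3]
```

Request:
jog_arm(
  increments=[
    [0,0,0,0,0.002,0,-1],
    [0,0,0,0,0.003,0,-1],
    [0,0,0,0,0.004,0,-1],
    [0,0,0,0,0.005,0,-1],
    [0,0,0,0,0.006,0,-1],
    [0,0,0,0,0.006,0,-1],
    [0,0,0,0,0.006,0,-1],
    [0,0,0,0,0.006,0,-1],
  ],
)

```text
clock: 32.55
position: [0.6232, 0.1306, 0.1746]
orientation: [-0.0, 0.696, 0.718, -0.0]
contact_force: [-5.4, 0.4, 4.7]
opening: 0.0217
gripper_force: 14.0
```

```bash
python3 m.py
```

```text
cap 245.66 161.23 253 y 0.1306 F [-5.2  1.   5.3]
```

Request:
jog_arm(
  increments=[
    [0,0,0,-0.001,0.001,0,-1],
    [0,0,0,-0.002,0.002,0,-1],
    [0,0,0,-0.002,0.003,0,-1],
    [0,0,0,-0.002,0.004,0,-1],
    [0,0,0,-0.002,0.005,0,-1],
    [0,0,0,-0.002,0.005,0,-1],
    [0,0,0,-0.002,0.005,0,-1],
    [0,0,0,-0.002,0.005,0,-1],
  ],
)

```text
clock: 33.4
position: [0.6231, 0.1314, 0.1746]
orientation: [0.0, 0.696, 0.718, 0.0]
contact_force: [-1.3, 1.1, 3.2]
opening: 0.0214
gripper_force: 14.0
```

```bash
python3 m.py
```

```text
cap 245.73 161.18 213 y 0.1314 F [-1.5  1.3  2.8]
```

Request:
jog_arm(
  increments=[
    [0,0,0,0,0.001,0,-1],
    [0,0,0,0,0.002,0,-1],
    [0,0,0,0,0.003,0,-1],
    [0,0,0,0,0.004,0,-1],
    [0,0,0,0,0.004,0,-1],
    [0,0,0,0,0.004,0,-1],
    [0,0,0,0,0.004,0,-1],
    [0,0,0,0,0.004,0,-1],
  ],
)

```text
clock: 34.25
position: [0.623, 0.132, 0.1747]
orientation: [0.0, 0.696, 0.718, -0.0]
contact_force: [-0.5, -2.4, 2.0]
opening: 0.0219
gripper_force: 14.0
```

```bash
python3 m.py
```

```text
cap 246.07 161.08 190 y 0.1320 F [-1.1 -0.8  3. ]
```

Request:
jog_arm(
  increments=[
    [0,0,0,0,0.001,0,-1],
    [0,0,0,0,0.002,0,-1],
    [0,0,0,0,0.003,0,-1],
    [0,0,0,0,0.003,0,-1],
    [0,0,0,0,0.003,0,-1],
    [0,0,0,0,0.003,0,-1],
    [0,0,0,0,0.003,0,-1],
    [0,0,0,0,0.003,0,-1],
  ],
)

```text
clock: 35.1
position: [0.623, 0.1327, 0.1747]
orientation: [0.0, 0.696, 0.718, 0.0]
contact_force: [-0.4, -2.7, 2.8]
opening: 0.0215
gripper_force: 14.0
```

```bash
python3 m.py
```

```text
cap 245.89 161.18 157 y 0.1328 F [ 0.2 -2.2  3.7]
```

Request:
jog_arm(
  increments=[
    [0,0,0,0,0.001,0,-1],
    [0,0,0,0,0.002,0,-1],
    [0,0,0,0,0.003,0,-1],
    [0,0,0,0,0.004,0,-1],
    [0,0,0,0,0.004,0,-1],
    [0,0,0,0,0.004,0,-1],
    [0,0,0,0,0.004,0,-1],
    [0,0,0,0,0.004,0,-1],
  ],
)

```text
clock: 35.95
position: [0.623, 0.1333, 0.1747]
orientation: [0.0, 0.696, 0.718, -0.0]
contact_force: [-0.9, -5.4, 4.2]
opening: 0.0216
gripper_force: 14.0
```

```bash
python3 m.py
```

```text
cap 245.88 161.14 147 y 0.1333 F [-0.3 -4.4  3.9]
```

Request:
jog_arm(
  increments=[
    [0,0,0,0,0.001,0,-1],
    [0,0,0,0,0.002,0,-1],
    [0,0,0,0,0.003,0,-1],
    [0,0,0,0,0.003,0,-1],
    [0,0,0,0,0.003,0,-1],
    [0,0,0,0,0.003,0,-1],
    [0,0,0,0,0.003,0,-1],
    [0,0,0,0,0.003,0,-1],
  ],
)

```text
clock: 36.8
position: [0.623, 0.1335, 0.1747]
orientation: [0.0, 0.696, 0.718, -0.0]
contact_force: [-0.2, -6.6, 3.9]
opening: 0.0218
gripper_force: 14.0
```

```bash
python3 m.py
```

```text
cap 245.86 161.16 147 y 0.1336 F [-1.  -6.3  3.7]
```

Request:
jog_arm(
  increments=[
    [0,0,0,0,0.001,0,-1],
    [0,0,0,0,0.002,0,-1],
    [0,0,0,0,0.003,0,-1],
    [0,0,0,0,0.004,0,-1],
    [0,0,0,0,0.004,0,-1],
    [0,0,0,0,0.004,0,-1],
    [0,0,0,0,0.004,0,-1],
    [0,0,0,0,0.004,0,-1],
  ],
)

```text
clock: 37.65
position: [0.623, 0.1338, 0.1747]
orientation: [0.001, 0.696, 0.718, -0.001]
contact_force: [-1.0, -10.1, 4.7]
opening: 0.0215
gripper_force: 14.0
```

```bash
python3 m.py
```

```text
cap 245.83 161.16 144 y 0.1338 F [ -0.7 -10.    4.7]
```

It holds firm at 10 N, which is more than the bump takes, so the gate is in the catch. Relax, let go, and rise clear.

Request:
jog_arm(
  increments=[
    [0,0,0,0,-0.003,0,-1],
    [0,0,0,0,-0.005,0,-1],
    [0,0,0,0,-0.005,0,-0.6],
    [0,0,0,0,-0.005,0,0],
    [0,0,0,0,-0.005,0,0.3],
    [0,0,0,0,-0.005,0,0.3],
    [0,0,0,0,-0.005,0.05,0.3],
    [0,0,0,0,-0.005,0.2,0.3],
  ],
)

```text
clock: 38.5
position: [0.6217, 0.134, 0.213]
orientation: [-0.002, 0.696, 0.718, -0.002]
contact_force: [-0.3, 0.6, 0.1]
opening: 0.057
gripper_force: 0.0
```

Request:
jog_arm(
  increments=[
    [0,0,0,0,-0.005,0.2,0.3],
    [0,0,0,0,-0.1,0.3,0.3],
    [0,0,0,0,-0.3,0.3,0.3],
    [0,0,0,0,-0.5,0.3,0.3],
    [0,0,0,0,-0.7,0.3,0.3],
    [0,0,0,0,-0.9,0.3,0.3],
    [0,0,0,0,-1,0.3,0.3],
    [0,0,0,0,-1,0.3,0.3],
  ],
)

```text
clock: 39.3
position: [0.6229, -0.0683, 0.2753]
orientation: [0.0, 0.697, 0.717, 0.0]
contact_force: [0.5, -0.5, 1.0]
opening: 0.0605
gripper_force: 0.0
```

```bash
python3 m.py
python3 - <<'E'
from h import *
np.set_printoptions(precision=4,suppress=True)
s=cam('side','side4.png'); c=cam('top','top4.png')
for n,z in(('gate_knob',.148),('catch',.19),('red_1',.03),('gold_1',.16),('gift_box',.008)):
  for k,q in(('side',s),('top',c)):
    for d in bot.pinpoint(n,k)[:5]: print(n,k,np.round(d['position'],1),round(d['conf'],2),ray(q,d['position'],z)[:2])
E
```

```text
cap 246.21 161.20 277 y -0.0667 F [-0.3 -0.1  0.5]
gate_knob side [243.8 182.6] 0.5 [0.6019 0.0952]
gate_knob top [193.1 192.8] 0.93 [0.6175 0.1347]Traceback (most recent call last):
  File "<stdin>", line 6, in <module>
ValueError: it knows: cocoa_tin_red, dispenser, gate_knob, gift_box, gold, hopper, nest, red, ribbon_spool, sweet_pack
```

Run:
```python
from h import *
np.set_printoptions(precision=4,suppress=True)
s=cam('side','side4.png'); c=cam('top','top4.png')
for n,z in(('red',.03),('gold',.16),('gift_box',.008)):
  for k,q in(('side',s),('top',c)):
    for d in bot.pinpoint(n,k)[:6]: print(n,k,np.round(d['position'],1),round(d['conf'],2),ray(q,d['position'],z)[:2])
a=c[3].astype(int); m=((a[:,:,0]>1.7*a[:,:,1]+25)&(a[:,:,2]<.6*a[:,:,0])).astype(np.uint8)
n,_,st,ce=cv2.connectedComponentsWithStats(m[200:290,130:190]); print([(st[i,4],ce[i]+[130,200]) for i in range(1,n) if st[i,4]>15])
```

```text
red side [274.7 251.2] 0.74 [ 0.5748 -0.1582]
red side [233.3 255.7] 0.25 [ 0.4629 -0.1285]
red top [153.2 247.9] 0.64 [0.4849 0.2635]
red top [162.2 254. ] 0.59 [0.4681 0.2371]
red top [154.  258.6] 0.52 [0.4549 0.2591]
red top [152.  251.6] 0.39 [0.4744 0.2661]
gift_box side [194.7 213. ] 0.7 [0.4895 0.255 ]
gift_box top [158.4 247.3] 0.91 [0.4892 0.2554]
gift_box top [141.9 195.8] 0.32 [0.6401 0.3143]
[(np.int32(186), array([154.7043, 255.8387]))]
```

Run:
```python
import cv2,numpy as np
a=cv2.imread('pics/top4.png')[:,:,::-1].astype(int)
for r in range(226,278): print(r,' '.join('%3d'%v if v>60 and a[r,140+i,1]<.62*v else '  .' for i,v in enumerate(a[r,140:174,0])))
f=lambda n:cv2.imread('pics/%s.png'%n)[150:180,218:241,::-1].astype(int)
for n in('side1','side4'):
    b=f(n); print(n,(b[:,:,0]>1.8*b[:,:,1]).sum())
t=cv2.imread('pics/top4.png')[:,:,::-1].astype(int)[150:225,110:190]; rr,cc=np.where((t[:,:,0]>2*t[:,:,1])&(t[:,:,0]>100)); print(list(zip(cc+110,rr+150)))
```

```text
226   .   .   .   .   .   .   .   .   .   .   .   .   .   .   .   .   .   .   .   .   .   .   .   .   .   .   .   .   .   .   .   .   .   .
227   .   .   .   .   .   .   .   .  90   .   .   .  91  93  94  90   .  87  84  82  85  85  81  78  81   .   .   .   .   .   .   .   .   .
228   .   .  94  85  66  69  70  70  66  67  68  64  61  70  64  70  63  67  61   .  61   .  65  66  61  61   .   .   .   .   .   .   .   .
229   .   .  89  78   .   .   .   .  66   .   .   .   .   .   .   .   .   .   .   .   .   .   .   .  71   .   .   .   .   .   .   .   .   .
230   .   .   .  76   .   .   .   .   .   .   .   .   .   .   .   .   .   .   .   .   .   .   .   .   .  72   .   .   .   .   .   .   .   .
231   .   .  79  75   .   .   .   .   .   .   .   .   .   .   .   .   .   .   .   .   .   .   .   .   .   .   .  64   .   .   .   .   .   .
232   .   .  80  69   .   .   .   .   .   .   .   .   .   .   .   .   .   .   .   .   .   .   .   .   .   .   .   .   .   .   .   .   .   .
233   .   .   .  73   .   .   .   .   .   .   .   .   .   .   .   .   .   .   .   .   .   .   .   .   .   .   .   .   . 
[... 6298 characters left out ...]
.int64(164), np.int64(172)), (np.int64(165), np.int64(172)), (np.int64(166), np.int64(172)), (np.int64(167), np.int64(172)), (np.int64(163), np.int64(173)), (np.int64(164), np.int64(173)), (np.int64(165), np.int64(173)), (np.int64(166), np.int64(173)), (np.int64(167), np.int64(173)), (np.int64(163), np.int64(174)), (np.int64(164), np.int64(174)), (np.int64(165), np.int64(174)), (np.int64(166), np.int64(174)), (np.int64(167), np.int64(174)), (np.int64(164), np.int64(175)), (np.int64(165), np.int64(175)), (np.int64(166), np.int64(175)), (np.int64(167), np.int64(175)), (np.int64(168), np.int64(175)), (np.int64(165), np.int64(176)), (np.int64(166), np.int64(176)), (np.int64(167), np.int64(176))]
```

The readout shows four separate red balls in the box, at (154,248), (149,256), (160,256) and (155,262), and none left in the hopper. The gate stands open unaided (knob at y≈0.135). Now I'll grasp it again and shut it.

Request:
jog_arm(
  increments=[
    [0,0,0,0,0.15,0,0.3],
    [0,0,0,0,0.35,0,0.3],
    [0,0,0,0,0.55,0,0.3],
    [0,0,0,0,0.75,0,0.3],
    [0,0,0,0,0.95,0,0.3],
    [0,0,0,0,1,0,0.3],
    [0,0,0,0,1,-0.1,0.3],
    [0,0,0,0,1,-0.25,0.3],
  ],
  force=30,
)

```text
clock: 40.75
position: [0.6238, 0.1341, 0.2256]
orientation: [0.001, 0.696, 0.718, 0.001]
contact_force: [-0.3, 0.3, -0.7]
opening: 0.0603
gripper_force: 0.0
```

Request:
jog_arm(
  increments=[
    [0,0,0,0,0,-0.08,0.3],
    [0,0,0,0,0,-0.16,0.3],
    [0,0,0,0,0,-0.25,0.3],
    [0,0,0,0,0,-0.25,0.3],
    [0,0,0,0,0,-0.25,-0.2],
    [0,0,0,0,0,-0.25,-0.5],
    [0,0,0,0,0,-0.25,-1],
    [0,0,0,0,0,-0.25,-1],
  ],
)

```text
clock: 41.55
position: [0.6232, 0.134, 0.1753]
orientation: [0.0, 0.696, 0.718, 0.0]
contact_force: [0.2, 0.1, 0.2]
opening: 0.0331
gripper_force: 0.0
```

Request:
jog_arm(
  increments=[
    [0,0,0,0,0,0,-1],
    [0,0,0,0,0,0,-1],
    [0,0,0,0,0,0,-1],
    [0,0,0,0,0,0,-1],
    [0,0,0,0,-0.01,0,-1],
    [0,0,0,0,-0.02,0,-1],
    [0,0,0,0.002,-0.03,0,-1],
    [0,0,0,0.002,-0.04,0,-1],
  ],
)

```text
clock: 42.35
position: [0.6234, 0.1257, 0.1749]
orientation: [0.0, 0.696, 0.718, -0.0]
contact_force: [-0.9, -0.9, 4.7]
opening: 0.0212
gripper_force: 30.0
```

Request:
jog_arm(
  increments=[
    [0,0,0,0.001,-0.03,0,-1],
    [0,0,0,0.003,-0.07,0,-1],
    [0,0,0,0.004,-0.11,0,-1],
    [0,0,0,0.006,-0.15,0,-1],
    [0,0,0,0.008,-0.19,0,-1],
    [0,0,0,0.009,-0.22,0,-1],
    [0,0,0,0.01,-0.235,0,-1],
    [0,0,0,0.01,-0.235,0,-1],
  ],
)

```text
clock: 43.15
position: [0.6257, 0.0791, 0.1749]
orientation: [-0.0, 0.696, 0.718, 0.001]
contact_force: [2.3, 3.6, 3.9]
opening: 0.0212
gripper_force: 30.0
```

Request:
jog_arm(
  increments=[
    [0,0,0,0,-0.003,0,-1],
    [0,0,0,0,-0.006,0,-1],
    [0,0,0,0,-0.008,0,-1],
    [0,0,0,0,-0.01,0,-1],
    [0,0,0,0,-0.01,0,-1],
    [0,0,0,0,-0.01,0,-1],
    [0,0,0,0,-0.01,0,-1],
    [0,0,0,0,-0.01,0,-1],
  ],
)

```text
clock: 43.95
position: [0.6257, 0.0788, 0.1749]
orientation: [-0.001, 0.696, 0.718, 0.002]
contact_force: [3.2, 13.1, 4.1]
opening: 0.0213
gripper_force: 30.0
```

Request:
jog_arm(
  increments=[
    [0,0,0,0,0.005,0,-1],
    [0,0,0,0,0.007,0,-1],
    [0,0,0,0,0.007,0,-0.5],
    [0,0,0,0,0.007,0,0],
    [0,0,0,0,0.007,0,0.3],
    [0,0,0,0,0.007,0,0.3],
    [0,0,0,0,0.007,0.05,0.3],
    [0,0,0,0,0.007,0.2,0.3],
  ],
)

```text
clock: 44.75
position: [0.6241, 0.0782, 0.2131]
orientation: [-0.002, 0.696, 0.718, -0.002]
contact_force: [-0.6, -0.1, 0.7]
opening: 0.0579
gripper_force: 0.0
```

Request:
jog_arm(
  increments=[
    [0,0,0,0,0,0.2,0.3],
    [0,0,0,0,-0.1,0.3,0.3],
    [0,0,0,0,-0.3,0.3,0.3],
    [0,0,0,0,-0.5,0.3,0.3],
    [0,0,0,0,-0.7,0.3,0.3],
    [0,0,0,0,-0.9,0.3,0.3],
    [0,0,0,0,-1,0.3,0.3],
    [0,0,0,0,-1,0.3,0.3],
  ],
)

```text
clock: 45.55
position: [0.6251, -0.1242, 0.2752]
orientation: [0.0, 0.697, 0.717, -0.0]
contact_force: [0.5, 0.9, 0.6]
opening: 0.0604
gripper_force: 0.0
```

```bash
python3 m.py
python3 - <<'E'
from h import *
np.set_printoptions(precision=4,suppress=True)
s=cam('side','side5.png'); c=cam('top','top5.png')
for n,z in(('red',.03),('gold',.16),('gate_knob',.148),('gift_box',.008),('cocoa_tin_red',0),('sweet_pack',0)):
  for k,q in(('side',s),('top',c)):
    for d in bot.pinpoint(n,k)[:4]: print(n,k,np.round(d['position'],1),round(d['conf'],2),ray(q,d['position'],z)[:2])
# compare knob appearance with the start by matching (side)
a=cv2.imread('pics/side0.png');b=cv2.imread('pics/side5.png')
r=cv2.matchTemplate(b[160:200,235:275],a[166:190,248:262],cv2.TM_CCOEFF_NORMED);v=cv2.minMaxLoc(r);print('knob shift px',np.array(v[3])-[13,6],v[1])
E
```

```text
cap 246.09 161.57 547 y -0.1225 F [-0.4  0.7 -1. ]
red top [152.9 262.2] 0.49 [0.4448 0.2615]
red top [154.  246.4] 0.48 [0.4892 0.2616]
red top [162.8 255.8] 0.4 [0.463  0.2351]
gold side [234.9 257.7] 0.45 [ 0.3656 -0.366 ]
gold side [273.6 247.1] 0.24 [ 0.4624 -0.3609]
gold top [157.5 204.5] 0.67 [0.5825 0.2216]
gold top [215.9 189. ] 0.35 [0.6256 0.0739]
gate_knob side [251.3 187.7] 0.81 [0.6022 0.0422]
gate_knob side [233.3 255.9] 0.52 [ 0.3748 -0.3359]
gate_knob top [215.  191.7] 0.98 [0.6213 0.0778]
gift_box side [191.6 213.8] 0.66 [0.4779 0.2533]
gift_box top [158.2 249.2] 0.82 [0.4837 0.2556]
cocoa_tin_red side [235.3 254.3] 0.79 [ 0.4937 -0.0708]
cocoa_tin_red side [225.  168.2] 0.63 [0.7854 0.6893]
sweet_pack side [271.8 247.4] 0.71 [ 0.6065 -0.0816]
sweet_pack side [316.3 333.1] 0.33 [ 0.4983 -0.4909]
knob shift px [0 0] 0.9975040555000305
```

The cap is back at its home height and the knob at its starting pixel. One last check: the "gold" report near the chute.

Run:
```python
import cv2,numpy as np
t0,t5=[cv2.imread('pics/top%d.png'%i).astype(int) for i in(0,5)]
d=np.abs(t0-t5).max(2); print('chute diff',d[190:225,135:175].max(),[ (c+135,r+190) for r,c in np.argwhere(d[190:225,135:175]>45)][:20])
s1,s5=[cv2.imread('pics/side%d.png'%i).astype(int) for i in(1,5)]
e=lambda s:((s[:,:,2]>1.4*s[:,:,0]+25)&(s[:,:,1]>1.2*s[:,:,0]))[150:175,200:225].sum(); print('gold px hopper',e(s1),e(s5))
```

```text
chute diff 61 [(np.int64(154), np.int64(194)), (np.int64(154), np.int64(195)), (np.int64(154), np.int64(196)), (np.int64(149), np.int64(200)), (np.int64(150), np.int64(200)), (np.int64(151), np.int64(200))]
gold px hopper 236 227
```

```bash
python3 -c "
from plant import bot
print(bot.sign_off())"
```

```text
the job is handed in; nothing more can be done
None
```

I handed the job in at about 46 s: all four red chocolates are in the box in the nest, the gate stood open by itself on its first catch and is fully shut again, and the last pictures show no gold chocolate out.

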